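# Jack up the instrument cradle and hold it

## Robot

A 6-joint arm with a two-finger parallel gripper is mounted at the origin on the work surface. World frame = base frame: x ahead of the robot, y to its left, z up, the work surface at z = 0. Lengths are in mm, angles in rad, forces in N, time in s.
With the tool pointing down it reaches from about 350 to 775 mm from the base axis. Payload 7.3 kg.
Tool frame: the origin (TCP) lies at the very end of the fingers, on their centre line; the grasp point (between the pads) lies grip_depth behind it (grip_depth is the distance from the TCP to the grasp point, in mm); z points along the fingers, y is the line along which they close (so a half turn about z gives the same grasp; the last joint's range is limited). The gripper opens to 92 mm and grips with 3 to 60 N. Pads are 19 mm wide; open, the fingers measure 130 mm over their backs; the gripper's body (75 mm by 190 mm) begins 47 mm behind the grasp point.
Start: joints at [0.993, 0.342, 1.524, -0, 1.275, -0.146], TCP at [219.704, 476.838, 226.741] pointing down, gripper open.
Joint ranges: [-2.53, 2.53], [-0.77, 2.02], [0.04, 2.7], [-1, 4.14], [0.28, 2.66], [-3.11, 3.11]. Speed limits (rad/s): [2.57, 2.57, 3.14, 3.14, 3.14, 3.14].

## Interface

Orientations are given as a unit quaternion [x, y, z, w].
In Python, from cell import observe, capture, camera_params, job_done, cut_out, mark_of, grip_depth gives the robot as it stands.
- The arm moves only by the tool carry_out, never from a script. Its argument "moves" is text: rows parted by semicolons, each of 7 numbers parted by spaces: the shift along the tool's x, y, z in mm, then the turn, a rotation vector about the tool's x, y, z in degrees, then the closure, from -1 (fully open) to 1 (shut). In form: dx dy dz ax ay az claw; .... A call has 1 to 20 rows; each row is the pose to reach, as a shift and turn from the pose commanded when the call began, along the tool's axes at that moment; what a row does not reach only later rows make up. A row lasts 1/10 s, in which the tool goes at most 50 mm and 8.59 degrees, less where a joint would pass 70% of its speed; a pose out of reach is approached as far as the arm can. A call with a gripper value outside its range is refused whole. The fingers move at their own pace and stop on an object; "squeeze" is the grip in N (left out, the last holds). Time passes only in rows, so rows that repeat a pose let the fingers close. It gives the time, the measured TCP pose, the force, the opening and the grip force at its end, in the units of the state.
- observe(): the state, without advancing time (a new reading comes with each control period).
- capture(name): name is "scene" or "top" or "wrist"; returns the picture (420x560x3 uint8, blue, green, red); there is no depth.
- camera_params(name): a dict with "intrinsics" (3x3 intrinsics, pixels), "dist_coeffs" ([k1, k2, p1, p2, k3] as OpenCV has them; the pictures are not rectified), "R" (3x3) and "t" (3): a world point X has camera coordinates R X + t. Camera axes: x right, y down, z forward; pixel columns grow to the right and rows downward; lengths in mm; the calibration is good to about 2 mm. A picture is of the moment at which its call begins: read the wrist's pose just before it. camera_params takes no time and is no camera call; for the wrist camera it gives the pose at the moment of the call.
- job_done(): hands the job in; it is judged then, once.
Trained networks look in the newest picture that a camera, given by its name, has taken for a name from the list of things; names that differ only in an ending like _2 or _b are one class to them, and where a whole thing is asked for, a point or a joint stands for the part that bears it (a point fixed in the world has none). Each returns a list of dicts, best first, with "confidence" (0 to 1); they miss things now and then, are a little off and sometimes report something else, mostly with a low value. They report only what shows in the picture. A call takes as long as a camera call.
- cut_out(name, camera): "mask" (420x560 bool, what is visible of it) and "box" ([left, top, width, height] in pixels, round what is visible of it).
- mark_of(name, camera): "at" ([column, row] in pixels: a listed point, or the origin of a listed thing).
The state is a dict: "time_s": time; "joint_positions": joint angles; "dq": joint speeds; "effort": joint torques, N m; "eef_pos": TCP position; "tcp_rot": TCP orientation; "force": force on the tool from outside, world axes, zero at the start; "ft_torque": the same for the moment, N m; "opening": finger opening in mm; "gripper_force": force on a finger pad.
Only numpy, scipy, OpenCV 4.12 (cv2) and the standard library are available. Lean on these libraries where they do the work, as an engineer would, in place of code of your own. Each camera call takes 0.05 s, during which the arm holds its last target. There are 200 camera calls.

## Task

Set the small lever jack flat on the bench with its saddle centred under the lift pad of the violin cradle, handle still up. Then pump the handle through a trial stroke (all the way down, then let it come right back up), and after that press it all the way down again and finish while still holding it down, so that the jack alone keeps the cradle board raised. Do not touch the cradle or its violin with the robot, and leave the tray, the wooden spool and the jar where they are.

Things in the scene. Friction and masses are not known exactly. Their poses are not given: they have to be found in the camera images.
- jack: loose grey lever jack, 0.75-0.95 kg. Origin on its underside below the lever pivot (pivot z 62); x runs from handle end to saddle end. Base plate x -145 to 90, 80 wide, 10 thick. Two upright cheeks, 44 over their outsides (y +-22), x -50 to 20, top z 80: grip across them from above, best at x -25 (centre of mass), or slide it. The lever rises rearwards between the cheeks.
- handle (a joint): lever angle, rad: 0 = handle up (a light spring returns it there), 0.5 = all the way down (stop). Grows as the handle pad is pushed down. The saddle rises 65 mm per rad, 32 mm in all, of which the first 12 close the gap to the lift pad. Damped; takes 3 to 8 N at the handle pad.
- handle_pad (a point): top centre of the rubber handle pad at the rear end of the lever, 50 wide x 30 long x 12 thick, 120 mm from the pivot; at jack x -112, z 110 when up and x -122, z 51 when fully down (moves on an arc about the pivot). Press here from above.
- saddle_top (a point): centre of the flat top of the jack's round steel saddle, diameter 32, at jack x +65, y 0; z 76 when the handle is up, 108 when fully down. It only moves vertically in the jack's frame.
- cradle: violin cradle: fixed wooden base and a plywood tilting board (275 x 420, underside at z 100) with a violin on it, 0.75-1.45 kg, hinged on the far side at x 330, z 104. Origin on the bench exactly below the lift pad (board down); x points to the hinge, away from the jack side. The board's near edge is at x 55; the base's front feet at x 135-165, y +-150 to 190; clear bench before them.
- lift_pad (a point): centre of the underside of the round steel lift pad (diameter 28); 88 above the bench when the board is down, about 108 when jacked fully up. It sits below a steel tab (46 wide, top at z 108) that sticks out of the board's near edge to cradle x -18; seen from above it is marked by a small dark stud (diameter 10) on the tab.
- tray: small two-part wooden tray, 120 x 100 x 40, origin under its centre; leave alone
- spool: wooden clamp spool, diameter 44, 80 tall, origin under its centre; leave alone
- jar: glass jar, diameter 60, 75 tall, origin under its centre; leave alone

How it is judged:
By the outcome, as a careful person would: the job done as asked, in the order asked, and still so for the second after the job is handed in, while the arm keeps its last pose, push and grip.
It also fails if it takes over 58 s, if anything falls off the work surface, if the arm or the gripper's body presses on something with over 40 N, if the wrist force passes 120 N, or if a joint passes its speed limit or range.

## Working session

There is one attempt and no reset: what is moved stays moved. The work goes in short steps, Python scripts to look and compute and a tool call to move; the robot and the scene stay as the last step left them, time stands still between calls to the robot, and variables do not carry over. Pictures are saved under pics/ and viewed, at most 10 in all, crops included, and the job is handed in when it is done.

Besides the shell and the picture viewer there is one more tool, called after "Emit:" by a JSON object that holds its "name" and its "arguments". carry_out: Moves the arm, as the interface text tells. Its arguments: {"type":"object","properties":{"moves":{"type":"string"},"squeeze":{"type":"number"}},"required":["moves"]}

```bash
ls; mkdir -p pics
cat > h.py <<'E'
import numpy as np, cv2
from scipy.spatial.transform import Rotation as Ro
from cell import *
def ray(cam,px):
    p=camera_params(cam);K=np.array(p["intrinsics"],float);d=np.array(p["dist_coeffs"],float);R=np.array(p["R"]);t=np.array(p["t"])
    u=cv2.undistortPoints(np.array([[px]],float),K,d)[0,0]
    return -R.T@t, R.T@np.array([u[0],u[1],1])
def at_z(cam,px,z):
    c,r=ray(cam,px); return c+r*(z-c[2])/r[2]
def proj(cam,X):
    p=camera_params(cam)
    return cv2.projectPoints(np.array(X,float).reshape(-1,3),cv2.Rodrigues(np.array(p["R"],float))[0],np.array(p["t"],float),np.array(p["intrinsics"],float),np.array(p["dist_coeffs"],float))[0][:,0]
E
python3 - <<'E'
from h import *
s=observe(); print(s["eef_pos"],s["tcp_rot"],s["opening"],grip_depth() if callable(grip_depth) else grip_depth,s["force"])
Z=dict(jack=0,handle_pad=110,saddle_top=76,lift_pad=88,cradle=0,tray=0,spool=0,jar=0)
for c in("top","scene"):
    im=capture(c); cv2.imwrite(f"pics/{c}0.png",im)
    print(c,"campos",ray(c,(280,210))[0].round())
    for n,z in Z.items():
        print(n,[(round(m["confidence"],2),np.round(m["at"],1).tolist(),at_z(c,m["at"],z).round(1).tolist()) for m in mark_of(n,c)[:2]])
E
```

```text
pics
[219.46885084 476.48062319 226.05965166] [ 2.14199574e-01  9.76789623e-01 -7.09874252e-04 -2.66917647e-04] 92.06943566587867 18.8 [ 0.33935095 -0.01916692  0.29509655]
top campos [ 484.   -4. 1374.]
jack [(0.95, [204.4, 205.4], [567.6, 258.1, 0.0])]
handle_pad [(0.86, [201.2, 242.4], [448.3, 249.1, 110.0])]
saddle_top [(0.7, [204.2, 208.7], [552.6, 244.4, 76.0]), (0.42, [198.7, 185.8], [625.4, 260.6, 76.0])]
lift_pad [(0.9, [290.5, 170.2], [664.6, -29.7, 88.0])]
cradle [(0.71, [293.1, 176.7], [654.9, -39.5, 0.0])]
tray [(0.65, [354.4, 205.5], [553.2, -240.1, 0.0])]
spool [(0.79, [415.3, 219.5], [500.9, -441.7, 0.0])]
jar [(0.84, [152.7, 211.8], [551.1, 432.2, 0.0])]
scene campos [1030.  821. 1235.]
jack [(0.55, [318.7, 272.7], [558.6, 243.6, 0.0])]
handle_pad [(0.62, [349.2, 237.2], [456.8, 242.4, 110.0])]
saddle_top [(0.7, [301.2, 273.9], [632.3, 256.2, 76.0])]
lift_pad [(0.82, [244.5, 207.4], [657.8, -34.4, 88.0])]
cradle [(0.91, [247.8, 226.2], [657.8, -24.5, 0.0])]
tray [(0.81, [249.2, 174.5], [542.4, -225.0, 0.0])]
spool [(0.51, [233.0, 135.1], [495.5, -441.2, 0.0])]
jar [(0.72, [358.8, 321.6], [551.7, 436.0, 0.0])]
```

Run:
```python
import cv2,numpy as np
a=cv2.imread("pics/top0.png")[100:310,120:440]
cv2.imwrite("pics/topc.png",cv2.resize(a,None,fx=2.5,fy=2.5,interpolation=cv2.INTER_CUBIC))
```

```text
(no output)
```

View pics/topc.png

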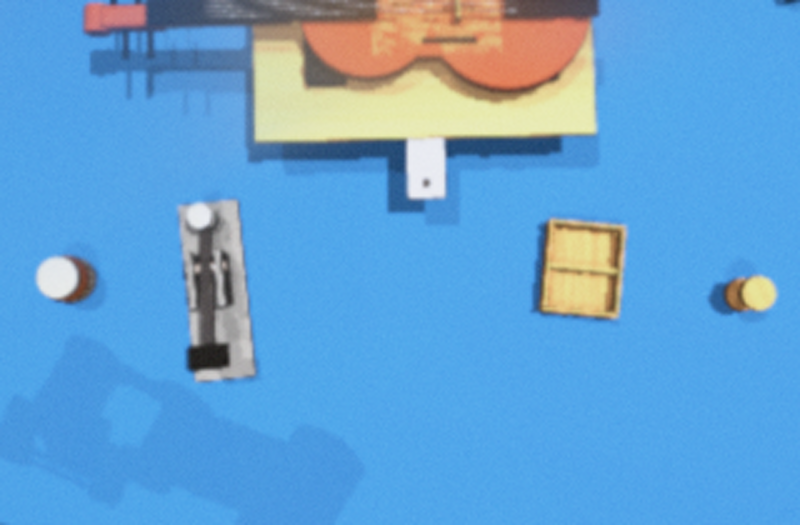

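View pics/scene0.png

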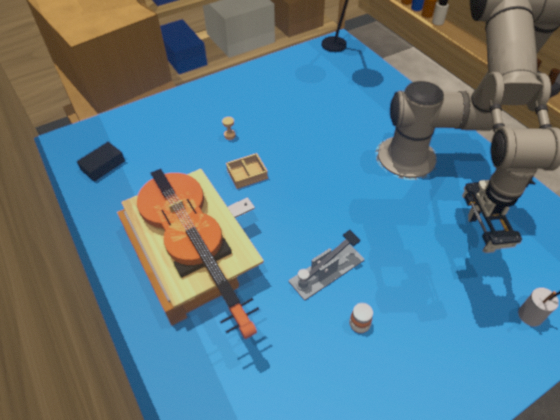

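The top view shows the jack with its saddle at about px (200,186) and its pad at about (203,242). The stud is at about (290,173) and the board's near edge runs from (222,157) to (358,153). The jack's path to the stud is clear.

Run:
```python
from h import *
f=lambda u,v:(120+u/2.5,100+v/2.5)
T=lambda u,v,z:at_z("top",f(u,v),z)[:2]
from scipy.optimize import least_squares
P=dict(sad=(T(201,215,76),(65,0)),pad=(T(208,356,110),(-112,0)),c1=(T(180,206,10),(90,40)),c2=(T(238,200,10),(90,-40)),c3=(T(256,376,10),(-145,-40)))
for k,v in P.items(): print(k,v[0].round(1))
A=np.array([v[0] for v in P.values()]);B=np.array([v[1] for v in P.values()],float)
g=lambda x:np.c_[x[0]+np.cos(x[2])*B[:,0]-np.sin(x[2])*B[:,1],x[1]+np.sin(x[2])*B[:,0]+np.cos(x[2])*B[:,1]]
r=least_squares(lambda x:(g(x)-A).ravel()/100,[550,250,0]);print("jack",r.x[:2].round(1),np.degrees(r.x[2]).round(2)); print((g(r.x)-A).round(1))
st=T(426,183,108);e1=T(255,142,109);e2=T(596,133,109);print("stud",st,e1,e2,"hinge dir deg",np.degrees(np.arctan2(*(e1-e2)[::-1]))-90, np.linalg.norm(e1-e2))
s=observe();print(Ro.from_quat(s["tcp_rot"]).as_matrix().round(3))
# blob refinement in top image
```

```text
sad [624.6 255.2]
pad [448.1 243. ]
c1 [644.5 296.1]
c2 [650.2 218.8]
c3 [417.4 199.7]
jack [558.8 250.7] 4.27
[[-1.   0.4]
 [-1.  -0.6]
 [ 1.   1.1]
 [ 1.3 -1.3]
 [-0.3  0.3]]
stud [652.51441506 -28.75037499] [709.37470562 180.34105241] [ 708.56873824 -239.89799636] hinge dir deg -0.10988620141941396 420.23982165219087
[[-0.908  0.419  0.   ]
 [ 0.419  0.908  0.   ]
 [-0.     0.    -1.   ]]
```

Emit:
{"name": "carry_out", "arguments": {"moves": "-381 -75.5 60 0 0 -29 -1;-381 -75.5 60 0 0 -29 -1;-381 -75.5 60 0 0 -29 -1;-381 -75.5 60 0 0 -29 -1;-381 -75.5 60 0 0 -29 -1;-381 -75.5 60 0 0 -29 -1;-381 -75.5 60 0 0 -29 -1;-381 -75.5 60 0 0 -29 -1;-381 -75.5 60 0 0 -29 -1;-381 -75.5 60 0 0 -29 -1;-381 -75.5 60 0 0 -29 -1;-381 -75.5 60 0 0 -29 -1;-381 -75.5 60 0 0 -29 -1"}}

```text
time_s: 2.2
eef_pos: [533.2, 250.1, 167.3]
tcp_rot: [-0.038, 0.999, 0.0, 0.0]
force: [-0.6, -1.2, -0.8]
opening: 91.8
gripper_force: 0.0
```

Run:
```python
from h import *
s=observe();print(s["eef_pos"],Ro.from_quat(s["tcp_rot"]).as_matrix().round(3).tolist(),s["force"])
cv2.imwrite("pics/w1.png",capture("wrist"))
for n,z in dict(jack=0,saddle_top=76,handle_pad=110,lift_pad=88).items(): print(n,[(round(m["confidence"],2),np.round(m["at"],1).tolist(),at_z("wrist",m["at"],z).round(1).tolist()) for m in mark_of(n,"wrist")[:2]])
a=np.radians(4.27);c,d=np.cos(a),np.sin(a)
L=[(-25,22,80),(-25,-22,80),(65,0,76),(90,40,10),(90,-40,10),(-145,40,10),(-145,-40,10),(-50,22,80),(20,-22,80)]
print(proj("wrist",[(558.8+c*x-d*y,250.7+d*x+c*y,z) for x,y,z in L]).round().tolist())
```

```text
[533.21628687 250.06309014 167.32154839] [[-0.997, -0.076, 0.001], [-0.076, 0.997, 0.0], [-0.001, 0.0, -1.0]] [-0.6257557  -1.18775483 -0.84781704]
jack [(0.84, [288.5, 222.0], [563.4, 257.0, 0.0])]
saddle_top [(0.9, [285.0, 306.2], [626.0, 257.4, 76.0])]
handle_pad [(0.82, [278.6, 112.6], [450.5, 239.0, 110.0])]
lift_pad []
[[309.0, 216.0], [259.0, 216.0], [284.0, 304.0], [317.0, 291.0], [251.0, 291.0], [324.0, 82.0], [244.0, 82.0], [310.0, 187.0], [260.0, 263.0]]
```

View pics/w1.png

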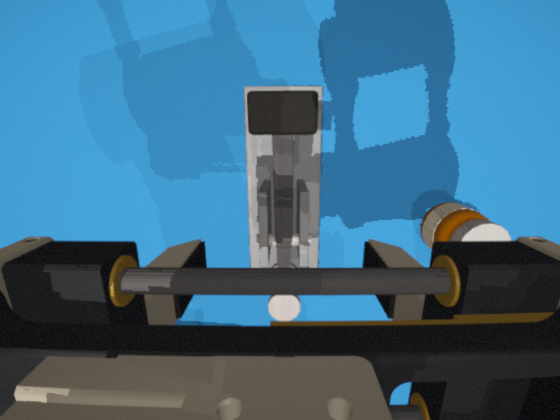

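The wrist view shows the jack between the fingers, with its saddle at (285,306) where (284,304) was predicted. I'm going down to grip it.

Emit:
{"name": "carry_out", "arguments": {"moves": "0 0 40 0 0 0 -1;0 0 80 0 0 0 -1;0 0 105 0 0 0 -1;0 0 121 0 0 0 -1;0 0 121 0 0 0 -1;0 0 121 0 0 0 1;0 0 121 0 0 0 1;0 0 121 0 0 0 1;0 0 121 0 0 0 1;0 0 121 0 0 0 1;0 0 121 0 0 0 1;0 0 121 0 0 0 1", "squeeze": 35}}

```text
time_s: 3.65
eef_pos: [534.2, 249.1, 45.9]
tcp_rot: [-0.037, 0.999, 0.0, 0.0]
force: [-0.5, 2.4, 2.2]
opening: 43.9
gripper_force: 35.0
```

Emit:
{"name": "carry_out", "arguments": {"moves": "0 0 -10 0 0 0 1;0 0 -25 0 0 0 1;4 -25 -25 0 0 1 1;8 -55 -25 0 0 2 1;12 -85 -25 0 0 3 1;16 -115 -25 0 0 4 1;20 -145 -25 0 0 4.3 1;25 -175 -25 0 0 4.3 1;30 -205 -25 0 0 4.3 1;34 -235 -25 0 0 4.3 1;38 -260 -25 0 0 4.3 1;40 -276 -25 0 0 4.3 1;40 -276 -25 0 0 4.3 1;40 -276 -25 0 0 4.3 1;40 -276 -25 0 0 4.3 1"}}

```text
time_s: 5.15
eef_pos: [514.4, -28.6, 70.5]
tcp_rot: [0.0, 1.0, 0.0, -0.0]
force: [-0.3, 0.7, -8.4]
opening: 43.7
gripper_force: 35.0
```

```bash
cat > m.py <<'E'
from h import *
s=observe();print(s["eef_pos"].round(1) if hasattr(s["eef_pos"],"round") else s["eef_pos"],Ro.from_quat(s["tcp_rot"]).as_matrix().round(3).tolist(),np.round(s["force"],1))
import sys
lift=float(sys.argv[1])
for c in("top","scene","wrist"):
    cv2.imwrite(f"pics/{c}_{sys.argv[2]}.png",capture(c))
    for n,z in dict(saddle_top=76+lift,handle_pad=110+lift,lift_pad=88).items(): print(c,n,[(round(m["confidence"],2),np.round(m["at"],1).tolist(),at_z(c,m["at"],z).round(1).tolist()) for m in mark_of(n,c)[:1]])
a=cv2.imread(f"pics/top_{sys.argv[2]}.png")[130:250,210:370]
cv2.imwrite(f"pics/topc_{sys.argv[2]}.png",cv2.resize(a,None,fx=5,fy=5,interpolation=cv2.INTER_CUBIC))
E
python3 m.py 25 2
```

```text
[514.4 -28.6  70.5] [[-1.0, 0.0, -0.001], [0.0, 1.0, 0.001], [0.001, 0.001, -1.0]] [-0.3  0.7 -8.4]
top saddle_top [(0.53, [288.0, 186.8], [611.5, -20.3, 101.0])]
top handle_pad [(0.75, [292.5, 248.6], [423.3, -27.9, 135.0])]
top lift_pad [(0.87, [290.8, 172.9], [656.1, -30.4, 88.0])]
scene saddle_top [(0.62, [262.0, 201.6], [604.0, -16.4, 101.0])]
scene handle_pad [(0.64, [307.7, 168.9], [422.7, -32.8, 135.0])]
scene lift_pad [(0.57, [244.7, 209.9], [662.1, -25.2, 88.0])]
wrist saddle_top []
wrist handle_pad [(0.63, [280.5, 80.1], [429.5, -30.6, 135.0])]
wrist lift_pad []
```

View pics/topc_2.png

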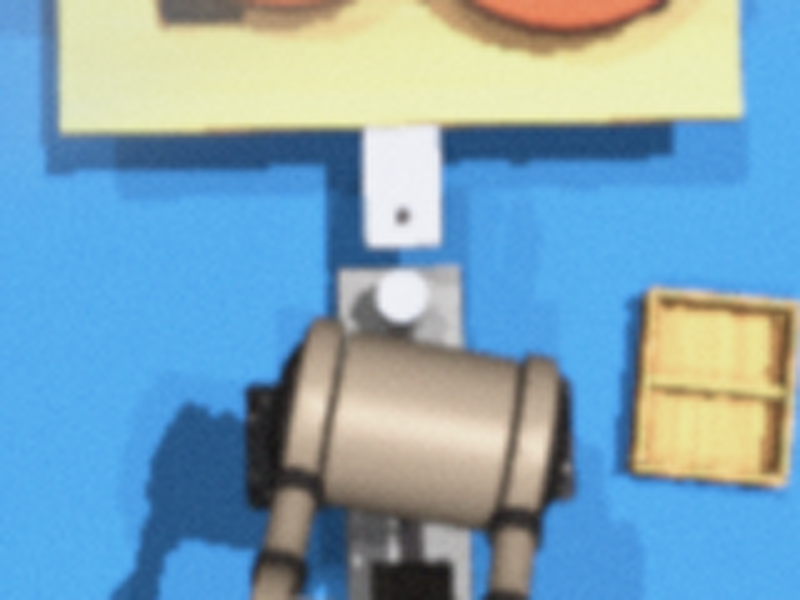

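View pics/wrist_2.png

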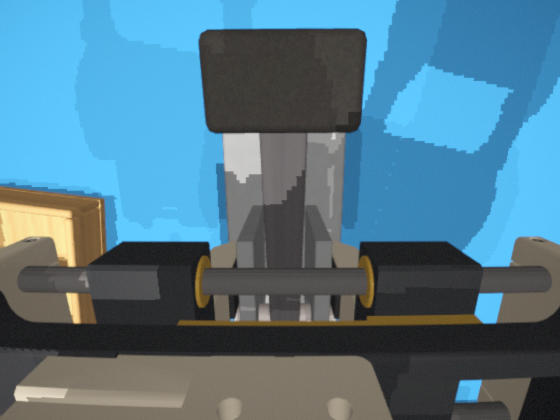

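The saddle is at px (290.4,189) and the stud at (290.4,173.2), lined up sideways. I'm refining both with centroids.

```bash
cat > r.py <<'E'
from h import *
import sys
n=sys.argv[1]; zs=float(sys.argv[2])
g=cv2.imread(f"pics/top_{n}.png").astype(float); mn,mx=g.min(2),g.max(2)
def cen(w,u0,v0,r):
    v,u=np.mgrid[v0-r:v0+r+1,u0-r:u0+r+1];q=w[v0-r:v0+r+1,u0-r:u0+r+1];return np.array([(u*q).sum(),(v*q).sum()])/q.sum(),q.sum()
su,sv=map(int,sys.argv[3:5])
s,a=cen((mn>205)*1.,su,sv,6);t,b=cen(np.clip(200-mn,0,None),290,173,3)
S=at_z("top",s,zs);T=at_z("top",t,108)
print(s,a,t,b,S.round(1),T.round(1),"T-S",(T-S).round(1))
E
python3 r.py 2 100.6 290 189
```

```text
[290.20253165 188.4556962 ] 79.0 [290.00573066 172.81948424] 349.0 [606.3 -26.9 100.6] [653.7 -27.6 108. ] T-S [47.5 -0.7  7.4]
```

Emit:
{"name": "carry_out", "arguments": {"moves": "0 0 10 0 0 0 1;0 0 19.5 0 0 0 1;0 0 19.5 0 0 0 1;-10 -0.5 19.5 0 0 0 1;-20 -0.7 19.5 0 0 0 1;-30 -0.7 19.5 0 0 0 1;-40 -0.7 19.5 0 0 0 1;-47.5 -0.7 20 0 0 0 1;-47.5 -0.7 20 0 0 0 1;-47.5 -0.7 22.5 0 0 0 1;-47.5 -0.7 25 0 0 0 1;-47.5 -0.7 25 0 0 0 1;-47.5 -0.7 25 0 0 0 1"}}

```text
time_s: 7.05
eef_pos: [561.7, -30.0, 45.9]
tcp_rot: [0.0, 1.0, 0.0, -0.0]
force: [-2.7, 1.2, -1.1]
opening: 43.9
gripper_force: 35.0
```

```bash
python3 m.py 0 3
python3 - <<'E'
import cv2
a=cv2.imread("pics/scene_3.png")[140:260,190:350]
b=cv2.imread("pics/topc_3.png")
cv2.imwrite("pics/c3.png",cv2.hconcat([cv2.resize(a,(400,300),interpolation=cv2.INTER_CUBIC),cv2.resize(b,(400,300))]))
E
```

```text
[561.7 -30.   45.9] [[-1.0, 0.001, -0.001], [0.001, 1.0, 0.0], [0.001, 0.0, -1.0]] [-2.7  1.2 -1.1]
top saddle_top []
top handle_pad [(0.67, [291.9, 232.7], [470.3, -28.0, 110.0])]
top lift_pad [(0.67, [289.9, 174.3], [651.8, -27.5, 88.0])]
scene saddle_top [(0.74, [358.4, 321.9], [582.6, 459.8, 76.0])]
scene handle_pad [(0.49, [292.5, 181.4], [481.3, -31.5, 110.0])]
scene lift_pad [(0.93, [245.4, 207.7], [656.0, -31.8, 88.0])]
wrist saddle_top []
wrist handle_pad [(0.21, [286.7, 264.8], [537.2, -29.3, 110.0])]
wrist lift_pad []
```

View pics/c3.png

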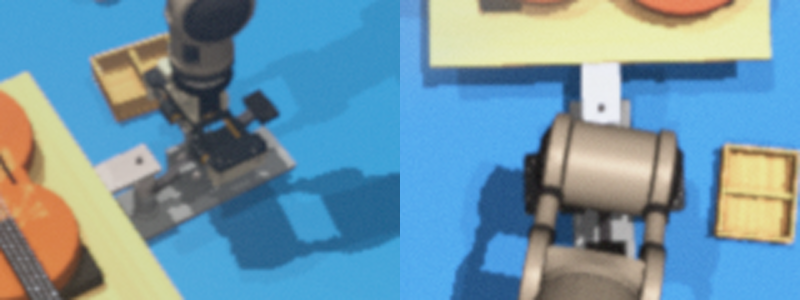

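Emit:
{"name": "carry_out", "arguments": {"moves": "0 0 0 0 0 0 -1;0 0 0 0 0 0 -1;0 0 0 0 0 0 -1;0 0 0 0 0 0 -1;0 0 0 0 0 0 -1;0 0 -30 0 0 0 -1;0 0 -70 0 0 0 -1;0 0 -100 0 0 0 -1;0 0 -100 0 0 0 -1;40 0 -100 0 0 0 1;85 0 -100 0 0 0 1;85 0 -100 0 0 0 1;85 0 -100 0 0 0 1;85 0 -100 0 0 0 1;85 0 -100 0 0 0 1"}}

```text
time_s: 9.15
eef_pos: [478.6, -30.3, 145.7]
tcp_rot: [0.0, 1.0, -0.0, 0.001]
force: [-0.9, 0.2, 0.1]
opening: 48.4
gripper_force: 0.0
```

```bash
python3 m.py 0 4
python3 - <<'E'
from h import *
S=(653,-28.5);print(proj("wrist",[(476,-28.7,110),(461,-4,110),(491,-54,110)]),proj("top",[(443,11.5,10),(443,-68.5,10),(678,11.5,10),(678,-68.5,10),(476,-28.7,110)]))
a=cv2.imread("pics/wrist_4.png");b=cv2.imread("pics/topc_4.png")
cv2.imwrite("pics/c4.png",cv2.hconcat([cv2.resize(a,(400,300)),cv2.resize(b,(400,300))]))
E
```

```text
[478.6 -30.3 145.7] [[-1.0, 0.001, 0.001], [0.001, 1.0, -0.0], [-0.001, -0.0, -1.0]] [-0.9  0.2  0.1]
top saddle_top []
top handle_pad []
top lift_pad [(0.68, [286.7, 172.4], [658.0, -17.7, 88.0])]
scene saddle_top [(0.53, [246.8, 210.7], [654.1, -27.7, 76.0])]
scene handle_pad [(0.55, [296.0, 180.3], [469.1, -29.7, 110.0])]
scene lift_pad [(0.85, [246.5, 210.8], [659.0, -19.0, 88.0])]
wrist saddle_top []
wrist handle_pad [(0.6, [282.8, 237.9], [479.1, -31.2, 110.0])]
wrist lift_pad []
[[286.2917005  233.76988358]
 [322.12085505 213.19618691]
 [250.96786742 253.53417453]] [[279.50144142 241.04749673]
 [303.89655511 240.3631136 ]
 [277.53675462 169.82492988]
 [301.71154956 169.14114161]
 [292.08095277 230.80852094]]
```

View pics/c4.png

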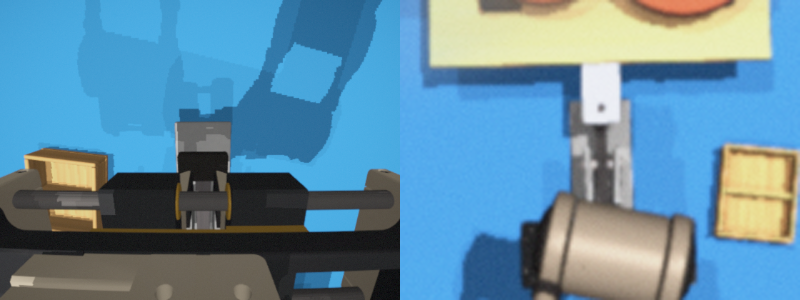

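The jack stands flat with the tab over its saddle end. I'm checking the plate edges at sub-pixel accuracy before pressing.

Run:
```python
from h import *
g=cv2.imread("pics/top_4.png").astype(float); d=g[:,:,2]-g[:,:,0]  # red-blue: blue bench strongly negative
def cross(p,lo):  # first half-level crossing of a rising profile
    m=(p[0]+p[-1])/2; i=np.argmax(p>m); return lo+i-1+(m-p[i-1])/(p[i]-p[i-1])
L=[];R=[]
for v in range(184,203,3):
    row=d[v-1:v+2].mean(0)
    try: l=cross(row[272:284],272); r=cross(row[296:308][::-1],0); r=307-r
    except Exception as e: print(e);continue
    a=at_z("top",(l,v),10);b=at_z("top",(r,v),10); print(v,a[:2].round(1),b[:2].round(1),"mid",((a+b)/2)[:2].round(1),"w",round(a[1]-b[1],1))
for c0,c1 in((279,282),(298,301)):
    col=d[:,c0:c1].mean(1)[160:178]; print(col[::1].round().astype(int).tolist()); print("front",at_z("top",((c0+c1-1)/2,cross(col,160)),10)[:2].round(1))
for v in (163,168,173,175):
    row=g[v-1:v+2].min(2).mean(0)if False else g[v-1:v+2,:,2].mean(0)
    l=cross(row[276:287],276);r=305-cross(row[294:306][::-1],0);print("tab",[at_z("top",(q,v),108)[:2].round(1).tolist() for q in(l,r)])
```

```text
184 [630.9  13.3] [628.6 -68.3] mid [629.8 -27.5] w 81.6
187 [621.   12.7] [618.7 -68. ] mid [619.8 -27.7] w 80.7
190 [611.   12.6] [608.7 -67.8] mid [609.9 -27.6] w 80.5
193 [601.1  12.3] [598.8 -68.1] mid [599.9 -27.9] w 80.4
196 [591.1  12.4] [588.9 -67.8] mid [590.  -27.7] w 80.2
199 [581.2  12.6] [579.  -68.2] mid [580.1 -27.8] w 80.8
202 [571.3  12.9] [569.1 -68.2] mid [570.2 -27.7] w 81.1
[-80, -81, -79, -81, -82, -81, -80, -82, -86, -84, -46, -13, -1, -1, -1, -1, -1, -1]
front [676.6   3.4]
[-69, -70, -84, -112, -125, -125, -125, -125, -118, -74, -20, -5, -2, -2, -1, -1, -1, -1]
front [676.3 -59.5]
tab [[684.8, -4.0], [683.4, -52.1]]
tab [[669.3, -3.8], [667.9, -51.6]]
tab [[653.9, -2.7], [652.2, -61.6]]
tab [[647.7, -2.6], [646.0, -61.2]]
```

Plate mid y is -27.7 and tab centre y -27.8. The saddle comes out at x 651.5 and the stud at 652.5–653.7, so it is centred. Starting the trial stroke.

Emit:
{"name": "carry_out", "arguments": {"moves": "3.5 2.5 0 0 0 0 1;3.5 2.5 0 0 0 0 1;3.5 2.5 0 0 0 0 1;3.5 2.5 20 0 0 0 1;3.5 2.5 30 0 0 0 1;3.5 2.5 36 0 0 0 1;6 2.5 42 0 0 0 1;8 2.5 48 0 0 0 1;9.5 2.5 54 0 0 0 1;11 2.5 60 0 0 0 1;12 2.5 66 0 0 0 1;13 2.5 72 0 0 0 1;13.5 2.5 78 0 0 0 1;13.5 2.5 84 0 0 0 1;13.5 2.5 89 0 0 0 1;13.5 2.5 92 0 0 0 1;13.5 2.5 92 0 0 0 1;13.5 2.5 92 0 0 0 1"}}

```text
time_s: 11.55
eef_pos: [463.5, -27.5, 53.6]
tcp_rot: [0.0, 1.0, 0.0, -0.0]
force: [-0.1, 0.2, 2.1]
opening: 0.1
gripper_force: 1.4
```

```bash
python3 -c "
from h import *
s=observe();print(np.round(s['eef_pos'],1),np.round(s['force'],1),s['opening'])
cv2.imwrite('pics/s5.png',capture('scene'));t=capture('top');cv2.imwrite('pics/t5.png',t)
print(mark_of('lift_pad','scene')[:1],mark_of('handle_pad','scene')[:1])
a=cv2.imread('pics/s5.png')[140:260,190:350]
cv2.imwrite('pics/c5.png',cv2.hconcat([cv2.resize(a,(400,300),interpolation=cv2.INTER_CUBIC),cv2.resize(t[130:250,210:370],(400,300),interpolation=cv2.INTER_CUBIC)]))"
```

```text
[463.5 -27.5  53.6] [-0.1  0.2  2.1] 0.12465656953019222
[{'at': [243.5, 206.7], 'confidence': 0.6}] [{'at': [298.9, 189.6], 'confidence': 0.56}]
```

View pics/c5.png

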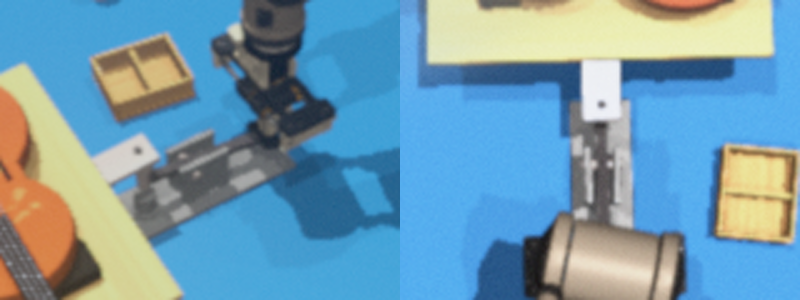

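The handle is nearly down at z 53.6 with 2 N of force, and the tab has risen. I'm pressing on to the stop.

Emit:
{"name": "carry_out", "arguments": {"moves": "0 0 1.5 0 0 0 1;0 0 3 0 0 0 1;0 0 4.5 0 0 0 1;0 0 4.5 0 0 0 1;0 0 4.5 0 0 0 1"}}

```text
time_s: 12.25
eef_pos: [464.1, -27.6, 50.5]
tcp_rot: [0.0, 1.0, -0.0, 0.001]
force: [-3.2, 1.4, 17.5]
opening: 0.5
gripper_force: 8.8
```

Emit:
{"name": "carry_out", "arguments": {"moves": "0 0 0 0 0 0 1;0 0 -6 0 0 0 1;0 0 -12 0 0 0 1;-1 0 -18 0 0 0 1;-2 0 -24 0 0 0 1;-3 0 -30 0 0 0 1;-4 0 -36 0 0 0 1;-5 0 -42 0 0 0 1;-7 0 -48 0 0 0 1;-9 0 -54 0 0 0 1;-10 0 -60 0 0 0 1;-10 0 -68 0 0 0 1;-10 0 -80 0 0 0 1;-10 0 -90 0 0 0 1;-10 0 -90 0 0 0 1;-10 0 -90 0 0 0 1;-10 0 -90 0 0 0 1;-10 0 -90 0 0 0 1;-10 0 -90 0 0 0 1;-10 0 -90 0 0 0 1"}}

```text
time_s: 14.25
eef_pos: [473.6, -27.5, 139.0]
tcp_rot: [0.0, 1.0, 0.0, -0.0]
force: [-0.8, 0.1, -0.5]
opening: 0.3
gripper_force: 0.0
```

Emit:
{"name": "carry_out", "arguments": {"moves": "0 0 0 0 0 0 1;0 0 0 0 0 0 1;0 0 0 0 0 0 1;0 0 0 0 0 0 1;0 0 0 0 0 0 1;0 0 0 0 0 0 1;0 0 0 0 0 0 1;0 0 0 0 0 0 1;0 0 0 0 0 0 1;0 0 0 0 0 0 1"}}

```text
time_s: 15.25
eef_pos: [473.8, -27.6, 139.2]
tcp_rot: [0.0, 1.0, 0.0, 0.0]
force: [0.2, -0.0, 0.0]
opening: 0.3
gripper_force: 0.0
```

```bash
python3 -c "
from h import *
s=observe();print(np.round(s['eef_pos'],1),np.round(s['force'],1),s['opening'])
cv2.imwrite('pics/s6.png',capture('scene'));w=capture('wrist');print(mark_of('handle_pad','wrist')[:1]);t=capture('top')
cv2.imwrite('pics/t6.png',t)
a=cv2.imread('pics/s6.png')[140:260,190:350]
cv2.imwrite('pics/c6.png',cv2.vconcat([cv2.hconcat([cv2.resize(a,(400,300),interpolation=cv2.INTER_CUBIC),cv2.resize(t[130:250,210:370],(400,300),interpolation=cv2.INTER_CUBIC)]),cv2.hconcat([cv2.resize(w,(400,300)),cv2.resize(cv2.imread('pics/scene_4.png')[140:260,190:350],(400,300))])]))"
```

```text
[473.8 -27.6 139.2] [ 0.2 -0.   0. ] 0.3143429882311911
[{'at': [276.9, 244.0], 'confidence': 0.64}]
```

View pics/c6.png

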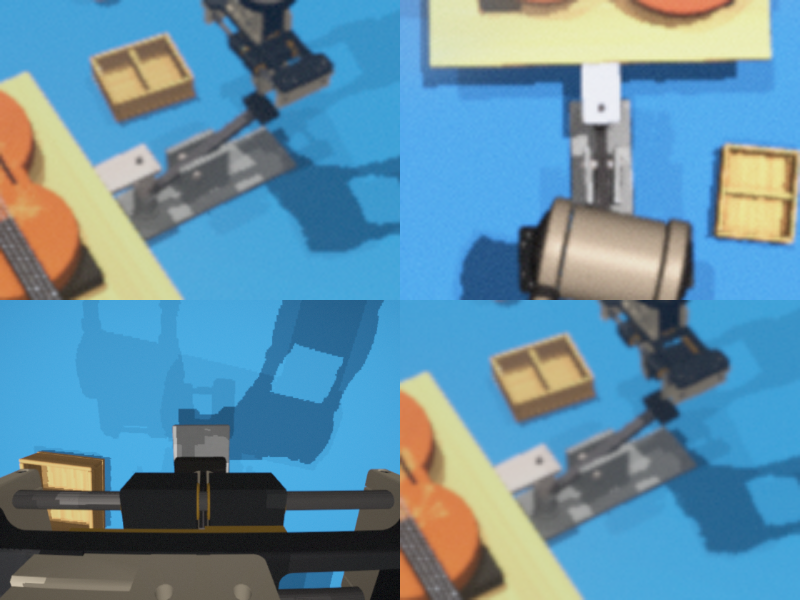

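The handle is back up and the tab is back down, with the jack unmoved. Now the final press, to be held.

Emit:
{"name": "carry_out", "arguments": {"moves": "0 0 20 0 0 0 1;0 0 27 0 0 0 1;0 0 32 0 0 0 1;1 0 37 0 0 0 1;3 0 42 0 0 0 1;5 0 48 0 0 0 1;6 0 54 0 0 0 1;7 0 60 0 0 0 1;8 0 66 0 0 0 1;9 0 72 0 0 0 1;10 0 78 0 0 0 1;10 0 84 0 0 0 1;10 0 87 0 0 0 1;10 0 89 0 0 0 1;10 0 90 0 0 0 1;10 0 90 0 0 0 1;10 0 90 0 0 0 1;10 0 90 0 0 0 1;10 0 90 0 0 0 1;10 0 90 0 0 0 1"}}

```text
time_s: 17.45
eef_pos: [464.0, -27.6, 50.3]
tcp_rot: [0.0, 1.0, -0.0, 0.001]
force: [-3.0, 1.0, 18.0]
opening: 0.2
gripper_force: 9.0
```

```bash
python3 -c "
from h import *
s=observe();print(np.round(s['eef_pos'],1),np.round(s['force'],1),s['opening'])
a=capture('scene')[140:260,190:350];t=capture('top')
cv2.imwrite('pics/c7.png',cv2.hconcat([cv2.resize(a,(400,300),interpolation=cv2.INTER_CUBIC),cv2.resize(t[130:250,210:370],(400,300),interpolation=cv2.INTER_CUBIC)]))"
```

```text
[464.  -27.6  50.3] [-3.  1. 18.] 0.22903416273044266
```

View pics/c7.png

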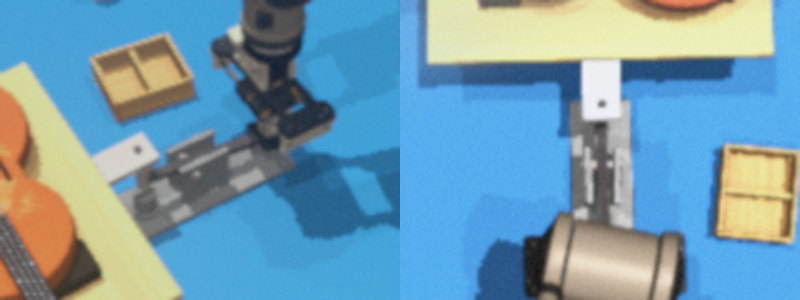

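The handle is on its stop at z 50.3 with 18 N, and the board is raised on the jack alone. Handing in.

```bash
python3 -c "
from cell import *
print(job_done())"
```

```text
the job is handed in; nothing more can be done
None
```

The jack's saddle is within about 2 mm of centre under the lift pad; I made the trial stroke, then handed the job in at about 17.5 s with the handle held on its stop (about 18 N) and the board raised.

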